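Clear frame-repair scraps into the bench bin

TASK

Clear up after the frame repair: put every moulding offcut and black end piece that lies on the table into the blue waste bin, and empty the metal pan into it too. To empty the pan, lift it by its handle, hook the ledge under its front edge over the bin rim that faces the mat while it is still level, then swing it up and over about the rim, well past half-way to upright, with the ledge still hooked, until all has slid out. Set the empty pan back flat in the middle of its black mat, with no scraps left anywhere but in the bin, and do not disturb the grey tub and the white pot.

Things in the scene. Friction and masses are not known exactly. Their poses are not given: they have to be found in the camera images.
- chip_1_c (a point): offcut of stepped wooden picture-frame moulding with a gilt line, 42 mm long (along its x), 24 wide (y), 22 high (z), 22 g; point at its centre, z up as it first lies; starts lying on the table near the bin; may be absent
- chip_2_c (a point): offcut of stepped wooden picture-frame moulding with a gilt line, 50 mm long (along its x), 24 wide (y), 22 high (z), 22 g; point at its centre, z up as it first lies; starts lying on the table near the bin; may be absent
- chip_3_c (a point): offcut of stepped wooden picture-frame moulding with a gilt line, 38 mm long (along its x), 24 wide (y), 22 high (z), 22 g; point at its centre, z up as it first lies; starts lying on the table near the bin; may be absent
- chip_4_c (a point): offcut of stepped wooden picture-frame moulding with a gilt line, 40 mm long (along its x), 24 wide (y), 22 high (z), 22 g; point at its centre, z up as it first lies; starts lying in the pan; may be absent
- chip_5_c (a point): offcut of stepped wooden picture-frame moulding with a gilt line, 48 mm long (along its x), 24 wide (y), 22 high (z), 22 g; point at its centre, z up as it first lies; starts lying in the pan; may be absent
- chip_6_c (a point): offcut of stepped wooden picture-frame moulding with a gilt line, 36 mm long (along its x), 24 wide (y), 22 high (z), 22 g; point at its centre, z up as it first lies; starts lying in the pan; may be absent
- clip_1_c (a point): scrap black moulded plastic end piece, 24 mm (x) by 36 (y) by 19 high (16 over most of it), 30 g; point at its centre 8 mm above its underside; starts lying on the table near the bin; may be absent
- clip_2_c (a point): scrap black moulded plastic end piece, 24 mm (x) by 36 (y) by 19 high (16 over most of it), 30 g; point at its centre 8 mm above its underside; starts lying in the pan; may be absent
- bin: blue open-topped square waste bin, heavy, does not move: 180 x 180 mm between the middles of its 6 mm walls, inner floor 8 mm up; a round bead of 5 mm radius runs along the top of every wall, its axis 85 mm above the table (rim top at 90 mm). Origin at the centre of the underside, z up; its -y wall faces the pan's mat
- bin_rim (a point): middle of the bin's -y rim, on the axis of the bead (85 mm above the table); same axes as the bin: x runs along this rim, +y points into the bin
- pan: shallow polished, slippery metal bench pan (scraps slide at about 14 to 20 degrees), 130 mm wide (x), 170 long (y), about 0.26 kg, open at its front (+y), side walls to 36-52 mm and back wall to 52 mm above its feet. Origin at the centre of the underside of its feet, z up; the floor's underside is 14 mm and its top 18 mm above the origin, front edge at y = +85 mm. Stands loose on the mat at the start
- pan_hook (a point): the inner corner of the pan's hook: under the floor, at y = +55, z = +14 mm in the pan, a black ledge 5 mm thick reaches down 14 mm over the whole width with its forward face at this point; the floor runs on 30 mm in front of it. Hooked, the rim bead lies in this corner, in front of the ledge and under the floor, its axis 5 mm forward of and 5 mm below this point, and the pan turns about the bead. Axes as the pan
- pan_grip (a point): grip point on the pan's black handle, at y = -99, z = +76 mm in the pan: a flat plate 60 mm wide (along pan x) and 14 mm thick on the middle of the back wall, leaning back (away from the open front) 25 degrees from the pan's z; it runs on 18 mm beyond this point. Take it across its 14 mm, coming down along the lean. Axes as the pan
- pan_center (a point): centre of the top of the pan's floor, 18 mm above the pan's underside
- mat_center (a point): centre of the top of the pan's thin black rubber mat, 190 (x) x 235 (y) x 2 mm, fixed to the table
- tub_c (a point): bystander: grey tub with a lid, 70 mm across, 80 high; point at its centre
- pot_c (a point): bystander: small white sample pot, 38 mm across, 58 high; point at its centre

How it is judged:
On the way, in this order (a step that is already met when the one before it is completed fails the run):
1. the pan hangs level on the bin: its ledge hooked on the rim that faces the mat and resting against it, tilted less than 0.3 rad (x of pan_hook in the frame of bin_rim between -0.07 and 0.07 m and y of pan_hook in the frame of bin_rim between -0.022 and 0.022 m and z of pan_hook in the frame of bin_rim between -0.022 and 0.024 m and contact force between pan and bin above 0.2 N and angle between pan's own z axis and vertical below 0.3 rad), for 0.2 s.
2. the pan is swung over by more than 0.9 rad with the ledge still hooked on the rim (x of pan_hook in the frame of bin_rim between -0.07 and 0.07 m and y of pan_hook in the frame of bin_rim between -0.022 and 0.022 m and z of pan_hook in the frame of bin_rim between -0.022 and 0.024 m and contact force between pan and bin above 0.2 N and angle between pan's own z axis and vertical above 0.9 rad), for 0.2 s.
At the end, for the whole second after the job is handed in: the centre of every scrap is inside the bin, below its rim; the pan stands flat (within 0.12 rad) and at rest on the mat, its centre within 40 mm of the mat's centre (x of chip_1_c in the frame of bin between -0.087 and 0.087 m and y of chip_1_c in the frame of bin between -0.087 and 0.087 m and z of each of chip_1_c, chip_2_c, chip_3_c, chip_4_c, chip_5_c, chip_6_c, clip_1_c, clip_2_c in the frame of bin below 0.085 m and x of chip_2_c in the frame of bin between -0.087 and 0.087 m and y of chip_2_c in the frame of bin between -0.087 and 0.087 m and x of chip_3_c in the frame of bin between -0.087 and 0.087 m and y of chip_3_c in the frame of bin between -0.087 and 0.087 m and x of chip_4_c in the frame of bin between -0.087 and 0.087 m and y of chip_4_c in the frame of bin between -0.087 and 0.087 m and x of chip_5_c in the frame of bin between -0.087 and 0.087 m and y of chip_5_c in the frame of bin between -0.087 and 0.087 m and x of chip_6_c in the frame of bin between -0.087 and 0.087 m and y of chip_6_c in the frame of bin between -0.087 and 0.087 m and x of clip_1_c in the frame of bin between -0.087 and 0.087 m and y of clip_1_c in the frame of bin between -0.087 and 0.087 m and x of clip_2_c in the frame of bin between -0.087 and 0.087 m and y of clip_2_c in the frame of bin between -0.087 and 0.087 m and horizontal distance between pan_center and mat_center below 0.04 m and angle between pan's own z axis and vertical below 0.12 rad and height (world z) of pan_center below 0.03 m and linear speed of pan below 0.03 m/s); the robot touches nothing.
It fails at once if the grey tub or the white pot is moved more than 30 mm (distance of any of tub_c, pot_c from where it was at the start of the episode above 0.03 m).
Of chip_1, chip_2, chip_3, clip_1 only 3 to 4 are there at a start; the rules pass over those that are not, and their reading is None.
Of chip_4, chip_5, chip_6, clip_2 only 2 to 4 are there at a start; the rules pass over those that are not, and their reading is None.
At some moment in a run one of chip_1, chip_2, chip_3, clip_1 may be knocked a few centimetres aside while the robot is not near it.
It also fails if it takes over 210 s, if anything falls off the work surface, if the arm or the gripper's body presses on something with over 40 N, if the wrist force passes 120 N, or if a joint passes its speed limit or range.

ROBOT

A 6-joint arm with a two-finger parallel gripper is mounted at the origin on a cart in front of the work surface, level with it; the furniture and walls round the work are solid. World frame = base frame: x ahead of the robot, y to its left, z up, the work surface at z = 0. Lengths are in m, angles in rad, forces in N, time in s.
With the tool pointing down it reaches from about 0.25 to 0.775 m from the base axis. Payload 4 kg.
Tool frame: the origin (TCP) lies midway between the tips of the shut fingers; the grasp point (between the pads) lies 19 mm behind it; z points along the fingers, y is the line along which they close (so a half turn about z gives the same grasp; the last joint's range is limited). The gripper opens to 85 mm and grips with 20 to 120 N. Pads are 22 mm wide; open, the fingers measure 114 mm over their backs; the gripper's body (76 mm by 85 mm) begins 54 mm behind the grasp point. The pads swing forward as they close: fully open they stand 13 mm farther back than shut.
Start: joints at [-1.239, 0.087, 1.371, -0, 1.684, -0.103], TCP at [0.232, -0.499, 0.231] pointing down, gripper open.
Joint ranges: [-3.1, 3.1], [-0.76, 2.03], [0.27, 2.55], [-1.08, 4.22], [0.17, 2.65], [-2.57, 2.57]. Speed limits (rad/s): [2.79, 2.79, 3.14, 3.14, 3.14, 3.14].

INTERFACE

Orientations are given as a unit quaternion [w, x, y, z].
In Python, from bench import manip gives the robot as it stands. The module is installed in compiled form; this text tells all that it offers.
- The arm moves only by the shell command python3 -m pendant 'ROWS' [FORCE]. ROWS is JSON, a list of rows, each a list of 7 numbers: the turn, a rotation vector about the world's x, y, z in rad, then the shift along the world's x, y, z in cm, then the finger opening in cm, from 0 to 8.54. A call has 1 to 5 rows; each row is the pose to reach, as a shift and turn from the pose commanded when the call began; what a row does not reach only later rows make up. A row lasts 1/10 s, in which the tool goes at most 50 mm and 8.59 degrees, less where a joint would pass 70% of its speed; a pose out of reach is approached as far as the arm can. A call with a gripper value outside its range is refused whole. The fingers move at their own pace and stop on an object; FORCE is the grip in N (left out, the last holds). Time passes only in rows, so rows that repeat a pose let the fingers close. It gives the time, the measured TCP pose, the force, the opening and the grip force at its end, in the units of the state.
- manip.get_obs(): the state, without advancing time (a new reading comes with each control period).
- manip.read_camera(name): name is "scene" or "top"; returns a dict with "color" (400x640x3 uint8, red, green, blue), "intrinsics" (3x3 intrinsics, pixels), "cam_to_world" (4x4, takes a point from camera to world coordinates). Camera axes: x right, y down, z forward; pixel columns grow to the right and rows downward; lengths in m; the calibration is good to about 2 mm. A picture is of the moment at which its call begins. There is no depth.
- manip.sign_off(): hands the job in; it is judged then, once.
The state is a dict: "clock": time; "joint_pos": joint angles; "joint_velocities": joint speeds; "effort": joint torques, N m; "tool_pos": TCP position; "eef_rot": TCP orientation; "ft_force": force on the tool from outside, world axes, zero at the start; "wrist_torque": the same for the moment, N m; "width": finger opening in m; "grasp_force": force on a finger pad.
Only numpy, scipy, OpenCV 4.12 (cv2) and the standard library are available. Lean on these libraries where they do the work, as an engineer would, in place of code of your own. Each camera call takes 0.05 s, during which the arm holds its last target. There are 200 camera calls.

## Working session

There is one attempt and no reset: what is moved stays moved. The work goes in short steps, Python scripts to look and compute and a shell command to move; the robot and the scene stay as the last step left them, time stands still between calls to the robot, and variables do not carry over. Pictures are saved under pics/ and viewed, at most 17 in all, crops included, and the job is handed in when it is done.

```bash
mkdir -p pics
cat > h.py <<'E'
import numpy as np, cv2
from bench import manip
def snap(name, fn=None):
    c=manip.read_camera(name)
    if fn: cv2.imwrite('pics/'+fn, c['color'][:,:,::-1])
    return c
def ray(c,u,v,z):
    d=np.linalg.inv(c['intrinsics'])@[u,v,1]; T=np.array(c['cam_to_world'])
    d=T[:3,:3]@d; o=T[:3,3]; return o+d*(z-o[2])/d[2]
def proj(c,p):
    T=np.linalg.inv(c['cam_to_world']); q=T[:3,:3]@np.array(p)+T[:3,3]; q=c['intrinsics']@q; return q[:2]/q[2]
E
python3 - <<'E'
from h import *
a=snap('top','t1.png');b=snap('scene','s1.png')
for c in (a,b): print(np.round(c['cam_to_world'],3).tolist(), np.round(c['intrinsics'],1).tolist())
o=manip.get_obs(); print(o)
E
```

```text
[[-0.016, -0.985, 0.169, 0.332], [-1.0, 0.013, -0.016, -0.031], [0.013, -0.17, -0.985, 1.473], [0.0, 0.0, 0.0, 1.0]] [[427.2, 0.0, 319.4], [0.0, 427.2, 208.7], [0.0, 0.0, 1.0]]
[[-0.55, -0.383, 0.742, -0.635], [-0.835, 0.268, -0.481, 0.735], [-0.014, -0.884, -0.467, 0.821], [0.0, 0.0, 0.0, 1.0]] [[516.2, 0.0, 321.4], [0.0, 516.2, 203.5], [0.0, 0.0, 1.0]]
{'clock': 0.1, 'joint_pos': array([-1.23912235e+00,  8.79068326e-02,  1.37210679e+00,  4.75765038e-05,
        1.68360686e+00, -1.03105703e-01]), 'joint_velocities': array([-0.00021881, -0.00194806, -0.00194745, -0.0004337 , -0.00048235,
        0.00061327]), 'effort': array([ 2.17307192e-03, -3.53013074e+01, -3.14218462e+01, -1.79376698e-04,
        7.93296145e-03,  2.40955450e-05]), 'tool_pos': array([ 0.23152677, -0.49840234,  0.23024025]), 'eef_rot': array([-1.00999696e-03,  9.76462664e-01,  2.15684114e-01, -9.21368241e-05]), 'ft_force': array([-1.07399836,  0.62991889, -0.16690878]), 'wrist_torque': array([ 0.0159023 , -0.02481705,  0.022375  ]), 'grasp_force': 0.0, 'width': 0.08534152448747981}
```

View pics/t1.png

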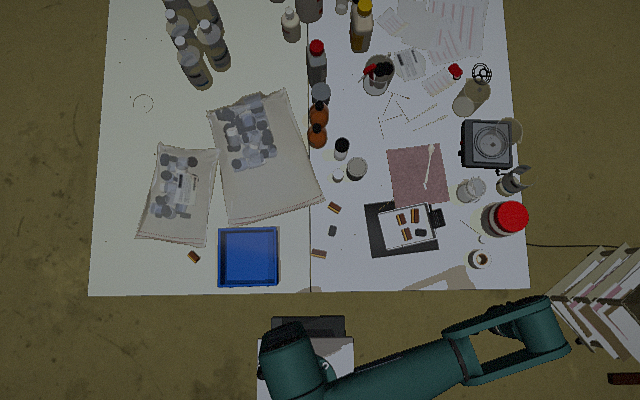

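View pics/s1.png

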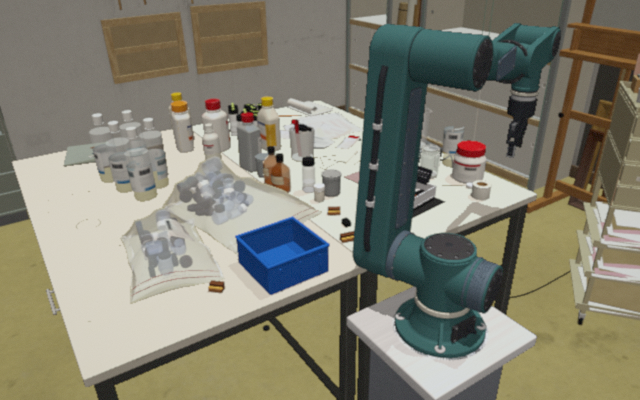

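Run:
```python
from h import *
a=cv2.imread('pics/t1.png')[140:300,170:470]
cv2.imwrite('pics/t1c.png',cv2.resize(a,None,fx=2.66,fy=2.66,interpolation=cv2.INTER_CUBIC))
c=snap('top'); im=c['color']; hsv=cv2.cvtColor(im,cv2.COLOR_RGB2HSV)
def comps(m,name,z,amin,roi):
    k=np.zeros_like(m); x0,x1,y0,y1=roi; k[y0:y1,x0:x1]=m[y0:y1,x0:x1]
    for q in cv2.findContours(k,cv2.RETR_EXTERNAL,cv2.CHAIN_APPROX_NONE)[0]:
        if cv2.contourArea(q)<amin: continue
        r=cv2.minAreaRect(q); p=ray(c,*r[0],z); 
        B=cv2.boxPoints(r); W=np.array([ray(c,*b,z)[:2] for b in B]); e=W[1]-W[0]; f=W[2]-W[1]
        if np.linalg.norm(f)>np.linalg.norm(e): e,f=f,e
        print(name,np.round(r[0],1),np.round(p,3),'LxW mm',np.round([1e3*np.linalg.norm(e),1e3*np.linalg.norm(f)]),'ang',round(np.degrees(np.arctan2(e[1],e[0]))%180,1))
roi=(150,470,140,300)
comps(cv2.inRange(hsv,(100,120,40),(125,255,255)),'bin',.09,500,roi)
comps(cv2.inRange(hsv,(3,90,40),(25,255,255)),'chip',.018,15,roi)
comps(cv2.inRange(hsv,(0,0,0),(180,120,70)),'dark',.012,15,roi)
```

```text
bin [247. 257.] [0.415 0.182 0.09 ] LxW mm [192. 188.] ang 0.1
chip [309.5 294.5] [ 0.292 -0.017  0.018] LxW mm [1067.   30.] ang 89.1
chip [317.5 255.7] [ 0.421 -0.045  0.018] LxW mm [52.  7.] ang 77.9
chip [192.8 256.8] [0.423 0.376 0.018] LxW mm [37. 19.] ang 45.5
chip [406.3 233.9] [ 0.491 -0.351  0.018] LxW mm [39. 24.] ang 15.6
chip [400.7 219. ] [ 0.543 -0.334  0.018] LxW mm [34. 24.] ang 15.7
chip [414.5 215.5] [ 0.554 -0.383  0.018] LxW mm [46. 24.] ang 176.9
chip [333.9 207.5] [ 0.586 -0.105  0.018] LxW mm [40. 24.] ang 57.7
chip [317. 144.] [ 0.815 -0.049  0.018] LxW mm [57. 30.] ang 89.4
dark [277.2 256. ] [0.422 0.092 0.012] LxW mm [176.   5.] ang 1.8
dark [243.1 232.2] [0.505 0.208 0.012] LxW mm [188.  66.] ang 111.7
dark [420.4 232.3] [ 0.496 -0.401  0.012] LxW mm [39. 24.] ang 79.6
dark [332.  230.6] [ 0.506 -0.097  0.012] LxW mm [34. 24.] ang 167.7
dark [434.7 217.7] [ 0.546 -0.454  0.012] LxW mm [125.  62.] ang 18.0
dark [400.8 226.5] [ 0.517 -0.335  0.012] LxW mm [241. 189.] ang 96.8
dark [179.9 180.6] [0.69  0.432 0.012] LxW mm [40.  9.] ang 173.1
dark [352.9 175.2] [ 0.701 -0.174  0.012] LxW mm [63. 34.] ang 61.9
dark [192.5 161.5] [0.758 0.39  0.012] LxW mm [33. 32.] ang 1.9
dark [168.3 160.8] [0.762 0.475 0.012] LxW mm [46. 40.] ang 68.4
dark [463.5 153. ] [ 0.778 -0.572  0.012] LxW mm [96. 40.] ang 175.7
dark [341.5 146. ] [ 0.809 -0.137  0.012] LxW mm [46. 45.] ang 89.4
dark [230.  147.2] [0.809 0.259 0.012] LxW mm [52. 25.] ang 47.7
```

View pics/t1c.png

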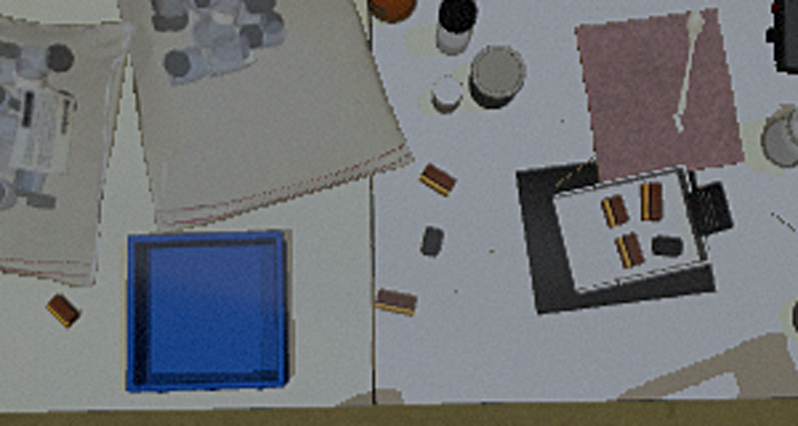

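Run:
```python
from h import *
c=snap('top')
f=lambda u,v,z: ray(c,u/2.66+170,v/2.66+140,z)
F1,F2=f(555,193,.02),f(578,290,.02); B1,B2=f(685,168,.054),f(708,260,.054)
H1,H2=f(722,183,.095),f(734,232,.095)
for n,p,q in(('front',F1,F2),('back',B1,B2),('hand',H1,H2)):
    d=p-q; print(n,p.round(3),q.round(3),'mid',((p+q)/2).round(3),'w',round(np.linalg.norm(d),3),'yaw',round(np.degrees(np.arctan2(d[1],d[0])),1))
d=(F1+F2)/2-(B1+B2)/2; print(d, 'axis yaw',np.degrees(np.arctan2(-d[0],d[1])))
im=c['color'][195:255,360:450]
cv2.imwrite('pics/pan.png',cv2.resize(im[:,:,::-1],None,fx=8,fy=8,interpolation=cv2.INTER_CUBIC))
```

```text
front [ 0.566 -0.259  0.02 ] [ 0.44  -0.283  0.02 ] mid [ 0.503 -0.271  0.02 ] w 0.128 yaw 11.0
back [ 0.59  -0.421  0.054] [ 0.472 -0.443  0.054] mid [ 0.531 -0.432  0.054] w 0.12 yaw 10.6
hand [ 0.563 -0.454  0.095] [ 0.502 -0.465  0.095] mid [ 0.533 -0.459  0.095] w 0.062 yaw 10.1
[-0.02864547  0.16070426 -0.034     ] axis yaw 10.106801434226583
```

View pics/pan.png

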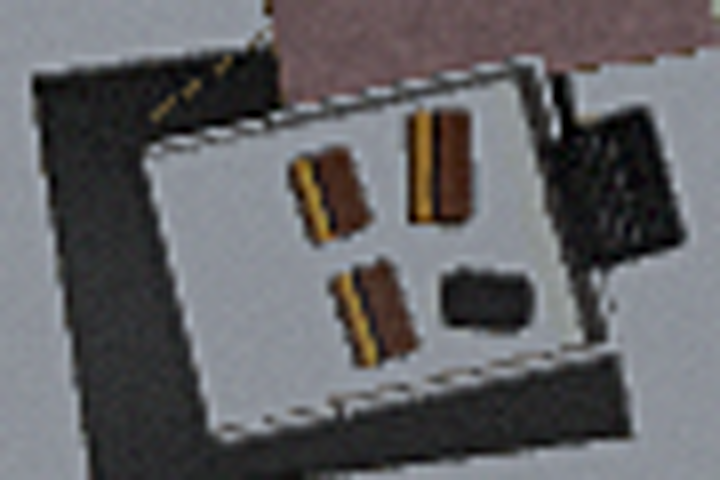

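```bash
cat >> h.py <<'E'
from scipy.spatial.transform import Rotation as Ro
def toolR(yaw,tilt,flip=0):
    "tool x along pan x, tool z leaning: tilt about pan x (deg)"
    return Ro.from_euler('z',yaw,degrees=True)*Ro.from_euler('x',tilt,degrees=True)*Ro.from_euler('x',180,degrees=True)*Ro.from_euler('z',180*flip,degrees=True)
def delta(R,p):
    o=manip.get_obs(); q=o['eef_rot']; C=Ro.from_quat([q[1],q[2],q[3],q[0]])
    print('turn',(R*C.inv()).as_rotvec().round(3),'shift cm',(100*(np.array(p)-o['tool_pos'])).round(2))
def st():
    o=manip.get_obs(); q=o['eef_rot']; C=Ro.from_quat([q[1],q[2],q[3],q[0]])
    print('t',round(o['clock'],1),'p',o['tool_pos'].round(4),'z',C.as_matrix()[:,2].round(3),'x',C.as_matrix()[:,0].round(3),'F',o['ft_force'].round(1),'w',round(o['width'],4),'gf',round(o['grasp_force'],1),'j',o['joint_pos'].round(2))
E
python3 - <<'E'
from h import *
R=toolR(10.7,25); print(R.as_matrix().round(3))
delta(R,(.537,-.473,.150)); delta(R,(.531,-.440,.0644))
E
```

```text
[[ 0.983  0.168 -0.078]
 [ 0.186 -0.891  0.415]
 [ 0.    -0.423 -0.906]]
turn [ 0.415  0.133 -0.244] shift cm [30.54  2.55 -8.06]
turn [ 0.415  0.133 -0.244] shift cm [ 29.94   5.85 -16.62]
```

```bash
python3 -m pendant '[[0,0,-0.1,4,9,1,8.5],[0.1,0.02,-0.2,8,18,1,8.5],[0.2,0.04,-0.3,12,27,0,8.5],[0.3,0.06,-0.35,16,36,-2,8.5],[0.4,0.09,-0.43,18.35,43.9,-3,8.5]]' | tail -c 300; python3 -m pendant '[[0.03,0,0,0,0,0,8.5],[0.03,0,0,0,0,-6,8.5],[0.03,0,0,0,0,-6.5,8.5],[0.03,0,0,0,0,-6.5,8.5]]' | tail -c 200; python3 -c "
from h import *
st();delta(toolR(0,25),(.415,-.059,.135));delta(toolR(0,-15),(.415,.009,.219));delta(toolR(0,-45),(.415,.087,.244))"
```

```text
clock: 0.7
tool_pos: [0.332, -0.2689, 0.2263]
eef_rot: [-0.203, 0.979, -0.002, -0.001]
ft_force: [1.1, -0.9, -0.7]
width: 0.0848
grasp_force: 0.0
clock: 1.1
tool_pos: [0.3298, -0.2692, 0.1585]
eef_rot: [-0.219, 0.976, -0.001, -0.003]
ft_force: [0.6, 0.1, 0.4]
width: 0.0847
grasp_force: 0.0
t 1.1 p [ 0.3298 -0.2692  0.1585] z [-0.005  0.428 -0.904] x [ 1.    -0.001 -0.006] F [0.6 0.1 0.4] w 0.0847 gf 0.0 j [-1.    0.08  1.59  0.24  1.85  0.6 ]
turn [-0.006 -0.006  0.001] shift cm [ 8.52 21.02 -2.35]
turn [-0.704 -0.005  0.003] shift cm [ 8.52 27.82  6.05]
turn [-1.228 -0.004  0.005] shift cm [ 8.52 35.62  8.55]
```

```bash
python3 -m pendant '[[0,0,0,2,5,0,8.5],[0,0,0,4,10,0,8.5],[0,0,0,6,15,0,8.5],[0,0,0,8.5,21,-2,8.5],[0,0,0,8.5,21,-2.3,8.5]]' | sed -n 2,3p; python3 -c "
from h import *
st()"; python3 -m pendant '[[-0.14,0,0,0,1,2,8.5],[-0.28,0,0,0,2,4,8.5],[-0.42,0,0,0,3.5,6,8.5],[-0.56,0,0,0,5,8,8.5],[-0.7,0,0,0,7,8.5,8.5]]' | sed -n 2,3p;  python3 -m pendant '[[-0.14,0,0,0,1,2,8.5],[-0.28,0,0,0,3,2.5,8.5],[-0.42,0,0,0,5,2.5,8.5],[-0.52,0,0,0,7.5,2.5,8.5],[-0.52,0,0,0,7.5,2.5,8.5]]'| sed -n 2,3p; python3 -c "
from h import *
st()"
```

```text
tool_pos: [0.4176, -0.0586, 0.1403]
eef_rot: [-0.216, 0.976, 0.001, 0.001]
t 1.6 p [ 0.4176 -0.0586  0.1403] z [ 0.002  0.422 -0.907] x [1.    0.001 0.003] F [-1.2 -1.   0.4] w 0.0848 gf 0.0 j [-0.56 -0.06  1.76  0.37  1.67  1.  ]
tool_pos: [0.4183, 0.0097, 0.23]
eef_rot: [0.134, 0.991, -0.003, 0.006]
tool_pos: [0.4161, 0.0885, 0.2464]
eef_rot: [0.382, 0.924, 0.002, -0.001]
t 2.6 p [0.4161 0.0885 0.2464] z [-0.    -0.706 -0.708] x [ 1.     0.003 -0.004] F [ 0.   0.3 -0.5] w 0.0844 gf 0.0 j [ 0.54  0.06  1.56 -0.69  1.91  2.  ]
```

```bash
python3 -c "
from h import *
delta(toolR(45.5,0),(.423,.376,.15))
c=snap('top'); f=lambda u,v,z: ray(c,u/2.66+170,v/2.66+140,z)
print(f(396,301,.02)); print(f(62,311,.02))"
```

```text
turn [0.743 0.309 0.747] shift cm [ 0.69 28.75 -9.64]
[ 0.42901941 -0.05010285  0.02      ]
[0.42262949 0.37358164 0.02      ]
```

```bash
python3 -m pendant '[[0.1,0.04,0.1,0,4,1,4.6],[0.2,0.08,0.2,0,9,0,4.6],[0.3,0.12,0.3,0,14,-2,4.6],[0.4,0.16,0.4,0.3,18,-3,4.6],[0.5,0.2,0.5,0.5,22,-4,4.6]]' | sed -n 1,3p;  python3 -c "
from h import *
st();delta(toolR(45.5,0),(.423,.375,.12));delta(toolR(45.5,0),(.423,.375,.003))"
```

```text
clock: 3.15
tool_pos: [0.4221, 0.3059, 0.2107]
eef_rot: [0.127, 0.956, 0.263, 0.005]
t 3.1 p [0.4221 0.3059 0.2107] z [ 0.076 -0.24  -0.968] x [ 0.861  0.505 -0.058] F [ 0.7 -0.1  0.3] w 0.046 gf 0.0 j [ 0.67  0.1   1.42 -0.24  1.71  1.68]
turn [0.232 0.107 0.255] shift cm [ 0.09  6.91 -9.07]
turn [0.232 0.107 0.255] shift cm [  0.09   6.91 -20.77]
```

```bash
python3 -m pendant '[[0.12,0.05,0.13,0,4,-2,4.6],[0.23,0.11,0.25,0.1,6.9,-6,4.6],[0.23,0.11,0.25,0.1,6.9,-10,4.6],[0.23,0.11,0.25,0.1,6.9,-14,4.6],[0.23,0.11,0.25,0.1,6.9,-14,4.6]]' | sed -n 1,3p;  python3 -c "
from h import *
st();delta(toolR(45.5,0),(.423,.375,.003));a=snap('top')['color'][225:285,170:230];s=snap('scene')['color'][220:320,160:290]
cv2.imwrite('pics/a1.png',np.hstack([cv2.resize(a,(400,400),interpolation=2),cv2.resize(s,(400,308),interpolation=2)[0:0+308] if 0 else cv2.resize(s,(400,400))])[:,:,::-1])"
```

```text
clock: 3.65
tool_pos: [0.4202, 0.3696, 0.0637]
eef_rot: [0.005, 0.924, 0.382, -0.009]
t 3.6 p [0.4202 0.3696 0.0637] z [-0.012 -0.017 -1.   ] x [ 0.707  0.707 -0.02 ] F [-1.3 -0.3 -0.7] w 0.0455 gf 0.0 j [ 0.62  0.21  1.57 -0.01  1.38  1.41]
turn [ 0.017 -0.012  0.009] shift cm [ 0.28  0.54 -6.07]
```

View pics/a1.png

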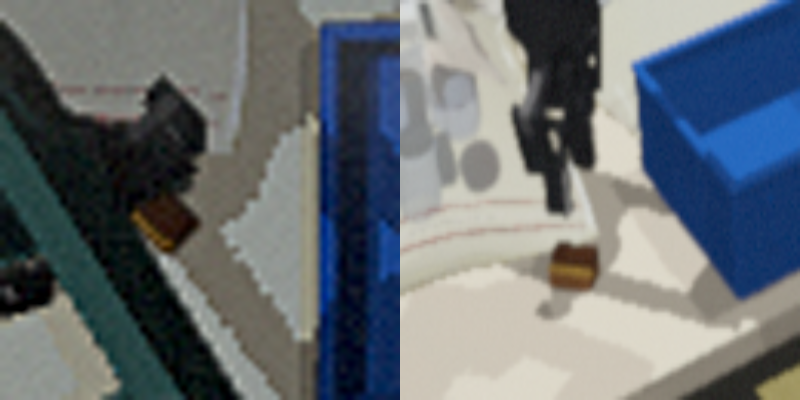

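```bash
python3 -m pendant '[[0.017,-0.012,0,0.2,0.4,-3,4.6],[0.017,-0.012,0,0.2,0.5,-5,4.6],[0.017,-0.012,0,0.2,0.5,-5.9,4.6],[0.017,-0.012,0,0.2,0.5,-5.9,4.6]]' | sed -n 1,4p; python3 -m pendant '[[0,0,0,0,0,0,1.5],[0,0,0,0,0,0,1.5],[0,0,0,0,0,0,1.5],[0,0,0,0,0,0,1.5],[0,0,0,0,0,0,1.5]]' 40 | sed -n 2,7p
```

```text
clock: 4.15
tool_pos: [0.4251, 0.379, 0.0106]
eef_rot: [-0.001, 0.923, 0.384, 0.006]
ft_force: [-0.6, 0.1, -0.7]
tool_pos: [0.4268, 0.3797, 0.0125]
eef_rot: [-0.001, 0.923, 0.384, 0.009]
ft_force: [0.7, -1.2, 6.2]
width: 0.0156
grasp_force: 22.3
```

```bash
python3 -m pendant '[[0,0,0,0,0,0,0],[0,0,0,0,0,0,0]]' 40 | sed -n 2,7p;  python3 -m pendant '[[0,0,0,0,0,2,0],[0,0,0,0,0,5,0],[0,0,0,0,0,9,0],[0,0,0,0,0,13,0],[0,0,0,0,0,14,0]]' | sed -n 2,7p; python3 -c "
from h import *
st();delta(toolR(45.5,0),(.415,.19,.15))
s=snap('scene')['color'][130:330,130:330]
cv2.imwrite('pics/a2.png',cv2.resize(s,(500,500),interpolation=2)[:,:,::-1])"
```

```text
tool_pos: [0.4268, 0.3797, 0.0126]
eef_rot: [-0.001, 0.923, 0.384, 0.009]
ft_force: [2.1, -1.2, 6.6]
width: 0.0149
grasp_force: 42.7
tool_pos: [0.4268, 0.3807, 0.1565]
eef_rot: [-0.003, 0.923, 0.384, 0.011]
ft_force: [-0.3, 0.2, 0.2]
width: 0.0151
grasp_force: 41.4
t 5.3 p [0.4268 0.3807 0.1565] z [ 0.019  0.014 -1.   ] x [0.705 0.709 0.023] F [-0.3  0.2  0.2] w 0.0151 gf 41.4 j [ 0.63  0.15  1.46 -0.    1.52  1.41]
turn [-0.014  0.019  0.006] shift cm [ -1.18 -19.07  -0.65]
```

View pics/a2.png

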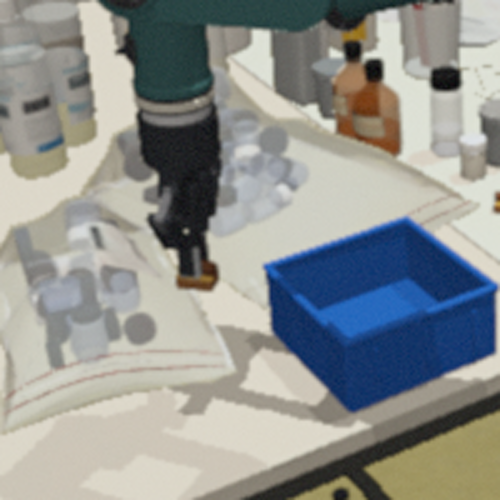

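```bash
python3 -m pendant '[[0,0,0,-1,-5,1,0],[0,0,0,-2,-10,1,0],[0,0,0,-3.5,-15,0,0],[0,0,0,-4,-16,-4,0],[0,0,0,-4,-16,-8,0]]' | sed -n 2,7p; python3 -m pendant '[[0,0,0,0,0,0,5],[0,0,0,0,0,0,5],[0,0,0,0,0,0,5],[0,0,0,0,0,4,5],[0,0,0,0,0,8,5]]' | sed -n 2,6p;python3 -c "
from h import *
st();delta(toolR(78,0),(.427,-.049,.10))
c=snap('top'); im=c['color']; hsv=cv2.cvtColor(im,cv2.COLOR_RGB2HSV)
m=cv2.inRange(hsv,(0,60,20),(28,255,255)); 
for q in cv2.findContours(m[180:280,290:350].copy(),cv2.RETR_EXTERNAL,cv2.CHAIN_APPROX_NONE)[0]:
    r=cv2.minAreaRect(q)
    if cv2.contourArea(q)>15: print(r, ray(c,r[0][0]+290,r[0][1]+180,.02))
cv2.imwrite('pics/c1.png',cv2.resize(im[180:290,210:350],None,fx=5.5,fy=5.4,interpolation=2)[:,:,::-1])"
```

```text
tool_pos: [0.3835, 0.2165, 0.068]
eef_rot: [-0.001, 0.924, 0.383, 0.006]
ft_force: [0.1, 0.6, -0.8]
width: 0.015
grasp_force: 41.4
tool_pos: [0.3843, 0.2191, 0.1511]
eef_rot: [-0.001, 0.923, 0.384, 0.005]
ft_force: [0.6, 0.6, 0.4]
width: 0.0498
grasp_force: 0.0
t 6.4 p [0.3843 0.2191 0.1511] z [ 0.009  0.006 -1.   ] x [0.704 0.71  0.011] F [0.6 0.6 0.4] w 0.0498 gf 0.0 j [ 0.39 -0.13  1.75  0.    1.52  1.17]
turn [-0.009  0.007  0.572] shift cm [  4.27 -26.81  -5.11]
((27.5, 84.0), (30.0, 15.0), 90.0) [ 0.39260178 -0.04490724  0.02      ]
((43.9411735534668, 27.26470184326172), (11.833402633666992, 7.0314412117004395), 30.963754653930664) [ 0.58630577 -0.10460711  0.02      ]
```

View pics/c1.png

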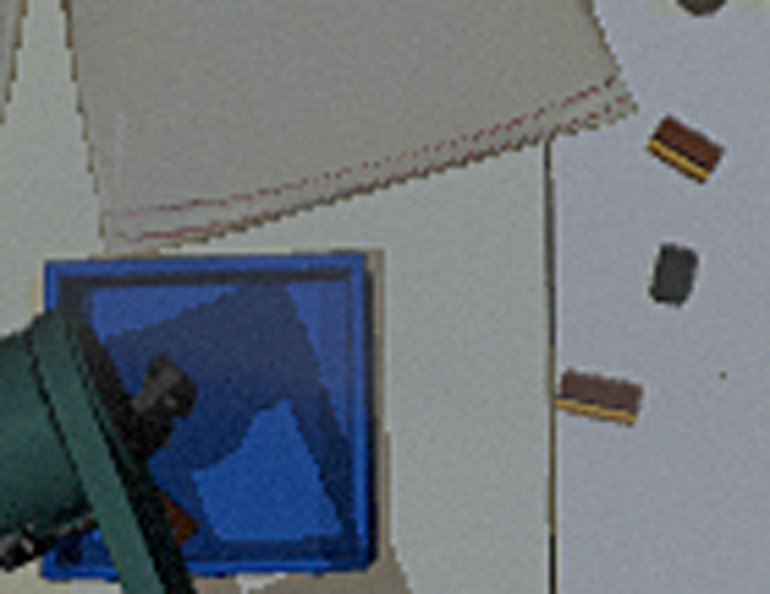

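```bash
python3 -m pendant '[[0,0,0.12,1,-5,1,5],[0,0,0.24,2,-10,1,5],[0,0,0.36,3,-15,1,5],[0,0,0.48,4,-20,1,5],[0,0,0.59,4.3,-25,0,5]]' | sed -n 2,3p; python3 -m pendant '[[0,0,0,0.2,-2,-2,5],[0,0,0,0.2,-2,-5,5]]' | sed -n 2p; python3 -c "
from h import *
st();delta(toolR(79,0),(.428,-.050,.007))"
```

```text
tool_pos: [0.4266, 0.0006, 0.1568]
eef_rot: [0.0, 0.774, 0.633, 0.007]
tool_pos: [0.43, -0.021, 0.1072]
t 7.2 p [ 0.43   -0.021   0.1072] z [ 0.014  0.007 -1.   ] x [0.209 0.978 0.01 ] F [0.7 1.8 0.1] w 0.0499 gf 0.0 j [-0.19 -0.13  1.84  0.01  1.43  0.02]
turn [-0.007  0.014  0.019] shift cm [ -0.2   -2.9  -10.02]
```

```bash
python3 -m pendant '[[0,0.01,0,-0.1,-2.9,-2,5],[0,0.01,0,-0.2,-2.9,-6,5],[0,0.01,0,-0.2,-2.9,-9,5],[0,0.01,0,-0.2,-2.9,-10,5],[0,0.01,0,-0.2,-2.9,-10,5]]' | sed -n 2,4p;  python3 -m pendant '[[0,0,0,0,0,0,0],[0,0,0,0,0,0,0],[0,0,0,0,0,0,0],[0,0,0,0,0,0,0],[0,0,0,0,0,0,0]]' 40 | sed -n 2,7p;  python3 -m pendant '[[0,0,0,0,0,2,0],[0,0,0,0,0,5,0],[0,0,0,0,0,9,0],[0,0,0,0,0,12,0],[0,0,0,-1,5,12,0]]' | sed -n 2,7p; python3 -c "
from h import *
st()"
```

```text
tool_pos: [0.4243, -0.0467, 0.0033]
eef_rot: [-0.006, 0.776, 0.63, 0.0]
ft_force: [-0.0, 0.0, 0.2]
tool_pos: [0.4266, -0.0473, 0.0059]
eef_rot: [-0.003, 0.776, 0.63, 0.003]
ft_force: [0.1, 0.9, 6.6]
width: 0.0231
grasp_force: 40.4
tool_pos: [0.419, -0.0018, 0.1296]
eef_rot: [0.0, 0.779, 0.627, 0.005]
ft_force: [0.9, 2.0, -0.5]
width: 0.0228
grasp_force: 39.3
t 8.7 p [ 0.419  -0.0018  0.1296] z [ 0.007  0.005 -1.   ] x [0.214 0.977 0.007] F [ 0.9  2.  -0.5] w 0.0228 gf 39.3 j [-0.14 -0.17  1.82  0.01  1.48  0.07]
```

```bash
python3 -m pendant '[[0,0,0,1,5,2,0],[0,0,0,2,10,2,0],[0,0,0,3,15,2,0],[0,0,0,3,20,-1,0],[0,0,0,3,21,-6,0]]' | sed -n 2,2p; python3 -m pendant '[[0,0,0,0,0,0,5],[0,0,0,0,0,0,5],[0,0,0,0,0,0,5],[0,0,0,0,0,4,5],[0,0,0,0,-2,8,5]]' | sed -n 2,6p;  python3 -m pendant '[[0,0,-0.1,3,-5,0,5],[0,0,-0.2,6,-10,0,5],[0,0,-0.3,9,-14,0,5],[0,0,-0.36,12,-19,0,5],[0,0,-0.36,13,-24,0,5]]' | sed -n 2,2p; python3 -c "
from h import *
st();delta(toolR(58,0),(.585,-.106,.006))"
```

```text
tool_pos: [0.4478, 0.2132, 0.0776]
tool_pos: [0.4444, 0.1881, 0.1556]
eef_rot: [-0.006, 0.776, 0.63, 0.002]
ft_force: [1.2, 0.3, 1.1]
width: 0.0501
grasp_force: 0.0
tool_pos: [0.5688, -0.0316, 0.1566]
t 10.2 p [ 0.5688 -0.0316  0.1566] z [ 0.004  0.01  -1.   ] x [0.54  0.842 0.011] F [-0.2  0.7  0. ] w 0.0497 gf 0.0 j [-0.16  0.15  1.45  0.01  1.54  0.41]
turn [-0.01   0.004  0.012] shift cm [  1.62  -7.44 -15.06]
```

```bash
python3 -m pendant '[[0,0,0.01,1,-4,-2,5],[0,0,0.01,1.6,-7.4,-6,5],[0,0,0.01,1.6,-7.4,-11,5],[0,0,0.01,1.6,-7.4,-14,5],[0,0,0.01,1.6,-7.4,-14.8,5]]' | sed -n 2,4p;  python3 -m pendant '[[0,0,0,0,0,0,0],[0,0,0,0,0,0,0],[0,0,0,0,0,0,0],[0,0,0,0,0,0,0],[0,0,0,0,0,0,0]]' 40 | sed -n 2,7p;  python3 -m pendant '[[0,0,0,0,0,2,0],[0,0,0,0,0,5,0],[0,0,0,0,0,9,0],[0,0,0,-2,3,13,0],[0,0,0,-5,7,14,0]]' | sed -n 2,7p; python3 -c "
from h import *
st()"
```

```text
tool_pos: [0.5799, -0.1037, 0.0027]
eef_rot: [-0.007, 0.875, 0.484, -0.0]
ft_force: [0.0, 0.3, 0.7]
tool_pos: [0.5834, -0.1023, 0.0067]
eef_rot: [-0.005, 0.874, 0.486, 0.003]
ft_force: [0.6, 0.7, -0.2]
width: -0.0001
grasp_force: 0.0
tool_pos: [0.538, -0.0365, 0.15]
eef_rot: [-0.002, 0.875, 0.484, 0.006]
ft_force: [0.4, 0.4, 0.5]
width: 0.0003
grasp_force: 0.0
t 11.7 p [ 0.538  -0.0365  0.15  ] z [ 0.008  0.009 -1.   ] x [0.531 0.847 0.012] F [0.4 0.4 0.5] w 0.0003 gf 0.0 j [-0.18  0.09  1.53  0.01  1.52  0.38]
```

```bash
python3 -m pendant '[[0,0,0,-4,5,0,5],[0,0,0,-8,10,0,5],[0,0,0,-8,14,0,5]]' | sed -n 2p
cat > chips.py <<'E'
from h import *
import sys
c=snap('top'); im=c['color']; hsv=cv2.cvtColor(im,cv2.COLOR_RGB2HSV)
x0,y0,x1,y1=[int(v) for v in sys.argv[1:5]]
m=cv2.inRange(hsv,(0,70,20),(28,255,255))|cv2.inRange(im,(0,0,0),(75,75,75))
for q in cv2.findContours(m[y0:y1,x0:x1].copy(),cv2.RETR_EXTERNAL,cv2.CHAIN_APPROX_NONE)[0]:
    r=cv2.minAreaRect(q)
    if cv2.contourArea(q)<25: continue
    W=np.array([ray(c,b[0]+x0,b[1]+y0,.02)[:2] for b in cv2.boxPoints(r)]); e=W[1]-W[0]; f=W[2]-W[1]
    if np.linalg.norm(f)>np.linalg.norm(e): e,f=f,e
    print(np.round(W.mean(0),3),np.round([np.linalg.norm(e),np.linalg.norm(f)],3),'ang',round(np.degrees(np.arctan2(e[1],e[0]))%180,1))
if len(sys.argv)>5: cv2.imwrite('pics/'+sys.argv[5],cv2.resize(im[y0:y1,x0:x1],None,fx=6,fy=6,interpolation=2)[:,:,::-1])
E
python3 chips.py 280 165 370 260 b1.png; python3 -c "
from h import *
st()"
```

```text
tool_pos: [0.4566, 0.0915, 0.1449]
[ 0.505 -0.096] [0.034 0.024] ang 167.7
[0.495 0.063] [0.171 0.029] ang 6.1
[ 0.534 -0.216] [0.125 0.017] ang 178.0
[ 0.63  -0.092] [0.04  0.025] ang 62.1
[ 0.699 -0.173] [0.063 0.034] ang 61.9
t 12.0 p [0.4547 0.0993 0.145 ] z [-0.003  0.019 -1.   ] x [0.523 0.852 0.014] F [-2.4  4.6  0.2] w 0.0495 gf 0.0 j [ 0.08 -0.07  1.7   0.02  1.51  0.63]
```

View pics/b1.png

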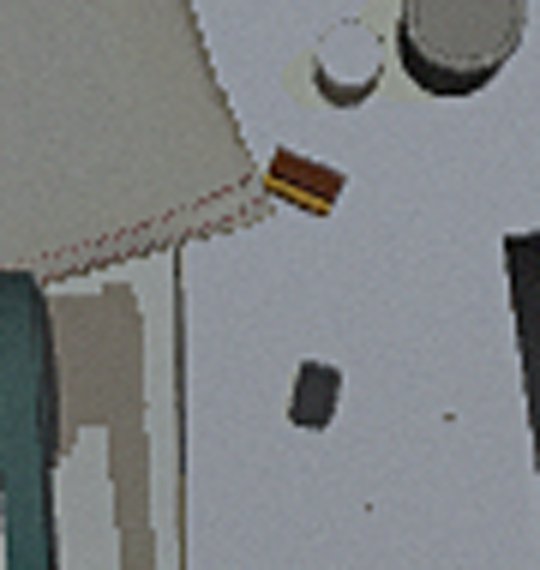

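```bash
python3 -c "
from h import *
c=snap('top')
for u,v,z in ((280+348/6,165+52/6,.058),(280+462/6,165+25/6,.08),(280+305/6,165+182/6,.022),(280+272/6,165+205/6,.0)): print(ray(c,u,v,z).round(3))
delta(toolR(62,0),(.63,-.092,.08))"
```

```text
[ 0.696 -0.119  0.058]
[ 0.705 -0.182  0.08 ]
[ 0.628 -0.095  0.022]
[ 0.619 -0.076  0.   ]
turn [-0.014 -0.002  0.061] shift cm [ 17.34 -18.78  -6.5 ]
```

```bash
python3 -m pendant '[[0,0,0,4,-4,0,4],[0,0,0.02,8,-8,0,4],[0,0,0.04,12,-12,0,4],[0,0,0.06,16,-16,0,4],[-0.01,0,0.06,17.4,-19,0,4]]' | sed -n 2p; python3 -m pendant '[[0,0,0,0,0,0,4],[0,0,0,0,0,0,4]]' | sed -n 2p;python3 -c "
from h import *
st();delta(toolR(62,0),(.629,-.093,.006))"
```

```text
tool_pos: [0.6299, -0.0943, 0.1442]
tool_pos: [0.6282, -0.0939, 0.1433]
t 12.8 p [ 0.6282 -0.0939  0.1433] z [-0.004  0.001 -1.   ] x [ 0.479  0.878 -0.001] F [-0.3 -0.3 -0.4] w 0.0397 gf 0.0 j [-0.24  0.31  1.28  0.    1.55  0.26]
turn [-0.001 -0.004  0.011] shift cm [  0.08   0.09 -13.73]
```

```bash
python3 -m pendant '[[0,0,0,0,0,-5,4],[0,0,0,0,0,-9,4],[0,0,0,0,0,-12,4],[0,0,0,0,0,-13.5,4],[0,0,0,0,0,-13.5,4]]' | sed -n 2,4p;  python3 -m pendant '[[0,0,0,0,0,0,0],[0,0,0,0,0,0,0],[0,0,0,0,0,0,0],[0,0,0,0,0,0,0],[0,0,0,0,0,0,0]]' 40 | sed -n 2,7p;  python3 -m pendant '[[0,0,0,0,0,2,0],[0,0,0,0,0,5,0],[0,0,0,0,0,9,0],[0,0,0,-2,3,13,0],[0,0,0,-5,7,14,0]]' | sed -n 2,7p
```

```text
tool_pos: [0.6258, -0.091, 0.0069]
eef_rot: [-0.003, 0.859, 0.512, -0.003]
ft_force: [-0.4, 0.5, -0.2]
tool_pos: [0.6305, -0.0927, 0.0129]
eef_rot: [0.001, 0.859, 0.511, 0.002]
ft_force: [-0.1, 0.0, 6.6]
width: 0.0147
grasp_force: 43.1
tool_pos: [0.5836, -0.0266, 0.1545]
eef_rot: [0.002, 0.86, 0.51, 0.003]
ft_force: [0.6, 0.9, -0.2]
width: 0.0146
grasp_force: 42.3
```

```bash
python3 -m pendant '[[0,0,-0.1,-4,4,1,0],[0,0,-0.2,-8,8,1,0],[0,0,-0.3,-12,12,1,0],[0,0,-0.4,-16,16,1,0],[0,0,-0.5,-18,20,-2,0]]' | sed -n 2,2p; python3 -m pendant '[[0,0,0,0,0,-5,0],[0,0,0,0,0,-5,5],[0,0,0,0,0,-5,5],[0,0,0,0,0,-5,5],[0,0,0,0,0,2,5]]' | sed -n 2,6p;  python3 -m pendant '[[0,0,-0.14,2,-5,0,5],[0,0,-0.28,4,-10,0,5],[0,0,-0.42,6,-15,0,5],[0,0,-0.56,8,-20,0,5],[0,0,-0.7,10,-25,0,5]]' | sed -n 2,2p; python3 -c "
from h import *
st();delta(toolR(-13,0),(.506,-.096,.006))"
```

```text
tool_pos: [0.4142, 0.1553, 0.1422]
tool_pos: [0.4105, 0.1521, 0.1342]
eef_rot: [-0.002, 0.959, 0.282, -0.007]
ft_force: [0.8, 0.2, -0.6]
width: 0.0502
grasp_force: 0.0
tool_pos: [0.5097, -0.082, 0.1426]
t 15.8 p [ 0.5097 -0.082   0.1426] z [ 0.007  0.001 -1.   ] x [ 0.991 -0.134  0.007] F [-0.1  1.8  1.3] w 0.0499 gf 0.0 j [-0.27  0.04  1.6   0.    1.5   1.43]
turn [-0.001  0.007 -0.093] shift cm [ -0.37  -1.4  -13.66]
```

```bash
python3 -m pendant '[[0,0,-0.09,-0.3,-1.4,-5,5],[0,0,-0.09,-0.3,-1.4,-9,5],[0,0,-0.09,-0.3,-1.4,-12,5],[0,0,-0.09,-0.3,-1.4,-13.6,5],[0,0,-0.09,-0.3,-1.4,-13.6,5]]' | sed -n 2,4p;  python3 -m pendant '[[0,0,0,0,0,0,0],[0,0,0,0,0,0,0],[0,0,0,0,0,0,0],[0,0,0,0,0,0,0],[0,0,0,0,0,0,0]]' 40 | sed -n 2,7p;  python3 -m pendant '[[0,0,0,0,0,2,0],[0,0,0,0,0,5,0],[0,0,0,0,0,9,0],[0,0,0,-1,3,13,0],[0,0,0,-2,7,14,0]]' | sed -n 2,7p
```

```text
tool_pos: [0.5041, -0.0936, 0.0023]
eef_rot: [-0.002, 0.994, -0.109, -0.001]
ft_force: [0.6, -0.1, -0.8]
tool_pos: [0.5066, -0.0933, 0.0058]
eef_rot: [-0.001, 0.994, -0.108, 0.003]
ft_force: [0.4, 0.1, 5.8]
width: 0.0227
grasp_force: 41.5
tool_pos: [0.4869, -0.0231, 0.149]
eef_rot: [-0.001, 0.994, -0.11, 0.006]
ft_force: [1.4, 0.6, 0.4]
width: 0.0227
grasp_force: 40.7
```

```bash
python3 -m pendant '[[0,0,0,-1,4,0,0],[0,0,0,-2,8,0,0],[0,0,0,-3,12,0,0],[0,0,0,-4,17,-1,0],[0,0,0,-4,18,-6,0]]' | sed -n 2,2p; python3 -m pendant '[[0,0,0,0,0,0,8.5],[0,0,0,0,0,0,8.5],[0,0,0,0,0,0,8.5],[0,0,0,0,0,5,8.5],[0,0,0,0,0,10,8.5]]' | sed -n 2,6p;  python3 -m pendant '[[0,0,0,0,-5,0,8.5],[0,0,0,0,-10,0,8.5],[0,0,0,1,-15,0,8.5],[0,0,0,2,-20,0,8.5],[0,0,0,3,-25,0,8.5]]' | sed -n 2,2p; python3 chips.py 160 165 460 295 b2.png | head -0;python3 -c "
from h import *
st();delta(toolR(10.7,25),(.537,-.473,.160))
a=cv2.imread('pics/b2.png');cv2.imwrite('pics/b3.png',cv2.resize(a,(800,347)))"
```

```text
tool_pos: [0.448, 0.1627, 0.091]
tool_pos: [0.4439, 0.156, 0.1863]
eef_rot: [-0.001, 0.994, -0.109, -0.0]
ft_force: [1.1, -0.4, 1.1]
width: 0.0852
grasp_force: 0.0
tool_pos: [0.4744, -0.0934, 0.188]
t 18.8 p [ 0.4754 -0.1012  0.1875] z [ 0.007 -0.007 -1.   ] x [ 0.974 -0.224  0.008] F [ 2.  -4.9  1. ] w 0.0848 gf 0.0 j [-0.32 -0.05  1.6  -0.    1.59  1.47]
turn [ 0.445 -0.001  0.408] shift cm [  6.16 -37.18  -2.75]Exception ignored on flushing sys.stdout:
BrokenPipeError: [Errno 32] Broken pipe
```

View pics/b3.png

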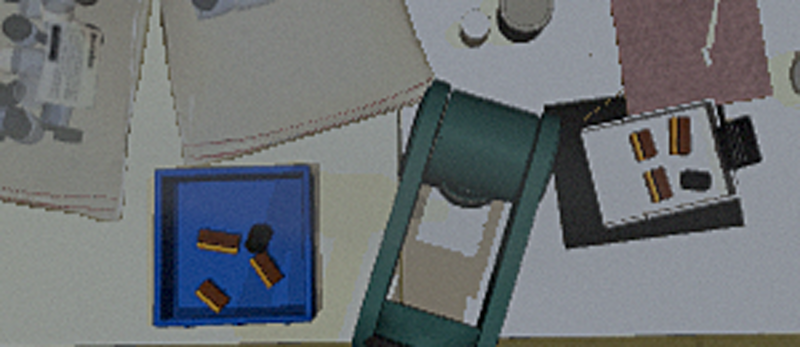

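```bash
python3 -m pendant '[[0.06,0,0.06,1,-5,1,8.5],[0.12,0,0.12,2,-10,1,8.5],[0.18,0,0.18,3,-15,1,8.5],[0.25,0,0.24,4,-20,1,8.5],[0.31,0,0.3,5,-25,1,8.5]]' | sed -n 2,2p; python3 -m pendant '[[0.06,0,0.05,0.5,-5,0,8.5],[0.13,0,0.11,1.2,-12,-2,8.5],[0.13,0,0.11,1.2,-12,-3.5,8.5],[0.13,0,0.11,1.2,-12,-3.5,8.5]]' | sed -n 2,2p; python3 -c "
from h import *
st();delta(toolR(10.7,25),(.537,-.473,.136));delta(toolR(10.7,25),(.531,-.440,.0644))"
```

```text
tool_pos: [0.5221, -0.3382, 0.1976]
tool_pos: [0.5317, -0.4589, 0.1528]
t 19.7 p [ 0.5317 -0.4589  0.1528] z [-0.088  0.422 -0.902] x [ 0.981  0.192 -0.006] F [-0.7  1.3 -0.2] w 0.0851 gf 0.0 j [-0.89  0.75  0.69  0.23  2.09  0.57]
turn [-0.008 -0.008 -0.007] shift cm [ 0.53 -1.41 -1.68]
turn [-0.008 -0.008 -0.007] shift cm [-0.07  1.89 -8.84]
```

Descend along the lean.

```bash
python3 -m pendant '[[-0.008,-0.008,-0.007,0.5,-1.4,-1.7,8.5],[-0.008,-0.008,-0.007,0.4,-0.6,-3.5,8.5],[-0.008,-0.008,-0.007,0.2,0.6,-6,8.5],[-0.008,-0.008,-0.007,0,1.6,-8.2,8.5],[-0.008,-0.008,-0.007,0,1.6,-8.2,8.5]]' | sed -n 2,4p; python3 -c "
from h import *
st()
a=snap('top')['color'][185:265,370:470];s=snap('scene')['color'][130:230,380:480]
cv2.imwrite('pics/g1.png',np.hstack([cv2.resize(a,(400,400),interpolation=2),cv2.resize(s,(400,400),interpolation=2)])[:,:,::-1])"
```

```text
tool_pos: [0.5333, -0.4357, 0.077]
eef_rot: [-0.214, 0.972, 0.095, -0.019]
ft_force: [-0.4, 0.1, -0.4]
t 20.2 p [ 0.5333 -0.4357  0.077 ] z [-0.079  0.413 -0.907] x [0.981 0.193 0.003] F [-0.4  0.1 -0.4] w 0.0854 gf 0.0 j [-0.87  0.73  0.87  0.22  1.92  0.55]
```

View pics/g1.png

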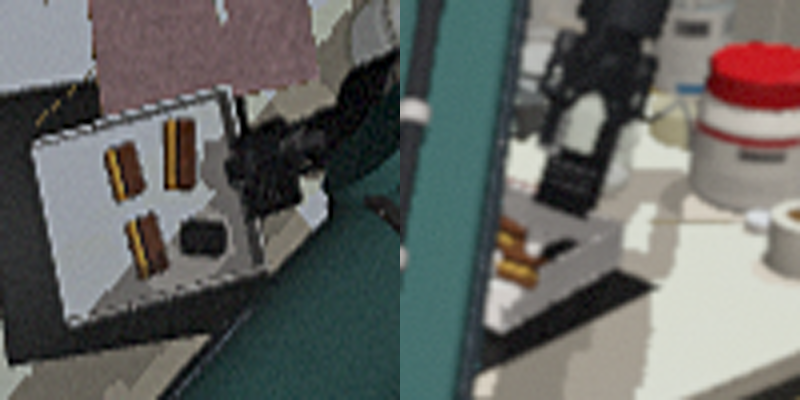

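```bash
python3 -m pendant '[[0,0,0,-0.1,-0.3,-0.6,8.5],[0,0,0,-0.2,-0.4,-1,8.5],[0,0,0,-0.2,-0.4,-1,6]]' | sed -n 2,4p; python3 -m pendant '[[0,0,0,0,0,0,4],[0,0,0,0,0,0,3],[0,0,0,0,0,0,2],[0,0,0,0,0,0,1],[0,0,0,0,0,0,0]]' 80 | sed -n 2,7p;python3 -m pendant '[[0,0,0,0,0,0,0],[0,0,0,0,0,0,0]]' 80 | sed -n 2,7p; python3 -c "
from h import *
st()"
```

```text
tool_pos: [0.532, -0.4428, 0.0675]
eef_rot: [-0.212, 0.972, 0.095, -0.018]
ft_force: [0.6, -0.3, -0.7]
tool_pos: [0.5322, -0.442, 0.0676]
eef_rot: [-0.213, 0.972, 0.095, -0.018]
ft_force: [-0.6, -1.6, 0.6]
width: 0.0129
grasp_force: 78.0
tool_pos: [0.5322, -0.442, 0.0676]
eef_rot: [-0.213, 0.972, 0.095, -0.018]
ft_force: [-0.0, -1.1, 1.7]
width: 0.0129
grasp_force: 78.0
t 21.3 p [ 0.5322 -0.442   0.0676] z [-0.076  0.41  -0.909] x [0.981 0.193 0.005] F [-0.  -1.1  1.7] w 0.0129 gf 78.0 j [-0.87  0.74  0.87  0.22  1.9   0.54]
```

```bash
python3 -m pendant '[[0,0,0,0,0,0.5,0],[0,0,0,0,0,1.2,0],[0,0,0,0,0,2.2,0],[0,0,0,0,0,3,0],[0,0,0,0,0,3.5,0]]' | sed -n 2,7p; python3 -m pendant '[[0,0,0,0,0,1,0],[0,0,0,0,0,2.5,0],[0,0,0,0,0,4.5,0],[0,0,0,0,0,6,0],[0,0,0,0,0,6.5,0]]' | sed -n 2,7p; python3 -c "
from h import *
st();delta(toolR(0,24.6),(.415,-.090,.166))
s=snap('scene')['color'][100:230,380:510]
cv2.imwrite('pics/g2.png',cv2.resize(s,(500,500),interpolation=2)[:,:,::-1])"
```

```text
tool_pos: [0.5327, -0.4424, 0.1041]
eef_rot: [-0.212, 0.973, 0.095, -0.018]
ft_force: [-0.2, 0.5, -2.1]
width: 0.0127
grasp_force: 78.0
tool_pos: [0.5329, -0.4427, 0.171]
eef_rot: [-0.211, 0.973, 0.095, -0.017]
ft_force: [0.2, -0.9, -2.8]
width: 0.0127
grasp_force: 78.1
t 22.3 p [ 0.5329 -0.4427  0.171 ] z [-0.073  0.407 -0.911] x [0.981 0.193 0.008] F [ 0.2 -0.9 -2.8] w 0.0127 gf 78.1 j [-0.87  0.7   0.73  0.24  2.07  0.58]
turn [ 0.003  0.008 -0.194] shift cm [-11.79  35.27  -0.5 ]
```

View pics/g2.png

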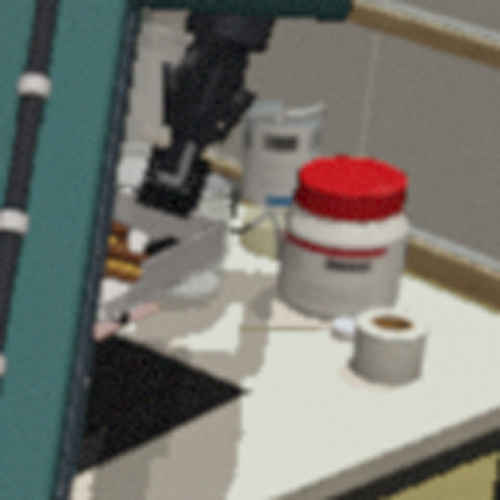

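```bash
python3 -m pendant '[[0,0,0,-0.2,0.6,0,0],[0,0,-0.01,-0.6,1.8,0,0],[0,0,-0.02,-1.2,3.4,0,0],[0,0,-0.03,-1.7,5.2,0,0],[0,0,-0.04,-2.3,7,0,0]]' | sed -n 2,2p; python3 -m pendant '[[0,0,-0.01,-0.7,2,0,0],[0,0,-0.02,-1.3,4,0,0],[0,0,-0.033,-2,6,0,0],[0,0,-0.044,-2.7,8,0,0],[0,0,-0.055,-3.3,10,0,0]]' | sed -n 2,2p; python3 -m pendant '[[0,0,-0.01,-0.7,2,0,0],[0,0,-0.02,-1.3,4,0,0],[0,0,-0.033,-2,6,0,0],[0,0,-0.044,-2.7,8,0,0],[0,0,-0.055,-3.3,9.8,0,0]]' | sed -n 2,2p; python3 -m pendant '[[0,0,-0.01,-0.6,1.8,0,0],[0,0,-0.02,-1.1,3.4,0,0],[0,0,-0.03,-1.7,4.8,0,0],[0,0,-0.038,-2.2,6,0,0],[0,0,-0.044,-2.5,7,0,0]]' | sed -n 2,2p;python3 -m pendant '[[0,0,0,-0.2,0.6,0,0],[0,0,0,-0.3,1,0,0],[0,0,0,-0.3,1,0,0]]' | sed -n 2,5p; python3 -c "
from h import *
st();delta(toolR(0,24.6),(.415,-.0742,.1556))
c=snap('top')
print(proj(c,(.415,.1,.1)))
cv2.imwrite('pics/k1.png',cv2.resize(c['color'][190:300,200:360],None,fx=5,fy=5,interpolation=2)[:,:,::-1])"
```

```text
tool_pos: [0.5084, -0.3704, 0.1657]
tool_pos: [0.475, -0.2702, 0.166]
tool_pos: [0.4418, -0.1721, 0.1661]
tool_pos: [0.4171, -0.1027, 0.1666]
tool_pos: [0.4152, -0.0938, 0.1674]
eef_rot: [-0.213, 0.977, 0.001, 0.002]
ft_force: [0.2, 0.6, -3.4]
width: 0.0129
t 24.6 p [ 0.4152 -0.0938  0.1674] z [ 0.004  0.417 -0.909] x [1.    0.    0.005] F [ 0.2  0.6 -3.4] w 0.0129 gf 78.2 j [-0.63 -0.05  1.69  0.35  1.74  0.96]
turn [-0.001  0.005 -0.   ] shift cm [-0.02  1.96 -1.18]
[272.27293287 256.5755436 ]
```

View pics/k1.png

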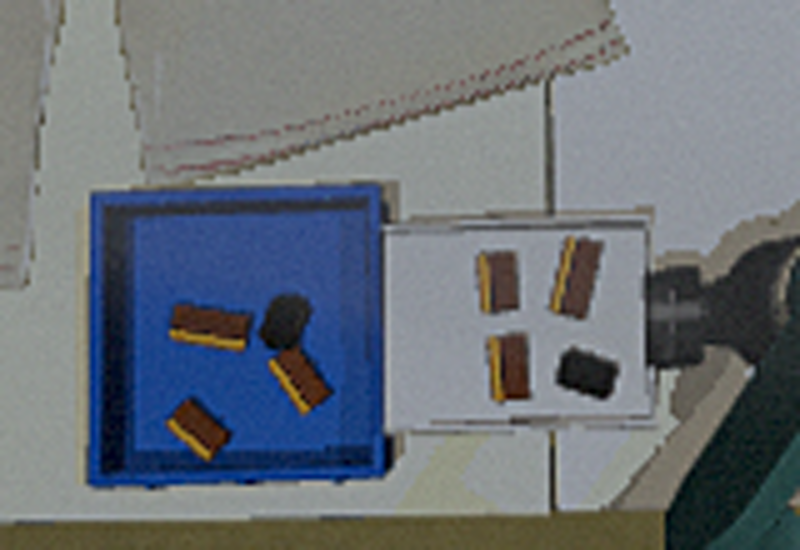

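```bash
python3 -m pendant '[[0,0.005,0,0,0.6,-0.3,0],[0,0.005,0,0,1.2,-0.7,0],[0,0.005,0,0,1.8,-1.1,0],[0,0.005,0,0,2.1,-1.4,0],[0,0.005,0,0,2.1,-1.4,0]]' | sed -n 2,4p; python3 -m pendant '[[0,0,0,0,0,-0.3,0],[0,0,0,0,0,-0.6,0],[0,0,0,0,0,-0.9,0],[0,0,0,0,0,-0.9,0]]' | sed -n 2,4p; python3 -c "
from h import *
st()"
```

```text
tool_pos: [0.4148, -0.0723, 0.1527]
eef_rot: [-0.214, 0.977, 0.0, -0.001]
ft_force: [-0.1, -0.4, -2.4]
tool_pos: [0.415, -0.073, 0.1439]
eef_rot: [-0.214, 0.977, -0.0, -0.0]
ft_force: [-0.2, -0.4, -2.5]
t 25.6 p [ 0.415  -0.073   0.1439] z [-0.001  0.418 -0.909] x [ 1.    -0.001 -0.001] F [-0.2 -0.4 -2.5] w 0.0131 gf 78.1 j [-0.59 -0.05  1.74  0.36  1.69  0.98]
```

```bash
python3 -m pendant '[[0,0,0,0,0.3,0,0],[0,0,0,0,0.6,0,0],[0,0,0,0,0.9,0,0],[0,0,0,0,1.1,0,0],[0,0,0,0,1.1,0,0]]' | sed -n 2,4p; python3 -m pendant '[[0,0,0,0,0.1,-0.1,0],[0,0,0,0,0.1,-0.2,0],[0,0,0,0,0.1,-0.3,0],[0,0,0,0,0.1,-0.3,0]]' | sed -n 2,4p; python3 -c "
from h import *
st()"
```

```text
tool_pos: [0.4153, -0.0617, 0.1446]
eef_rot: [-0.213, 0.977, 0.0, 0.0]
ft_force: [0.2, 1.0, -3.3]
tool_pos: [0.4157, -0.0616, 0.1421]
eef_rot: [-0.213, 0.977, -0.0, 0.001]
ft_force: [-1.0, -4.3, 1.1]
t 26.5 p [ 0.4157 -0.0616  0.1421] z [ 0.001  0.416 -0.909] x [ 1.    -0.001  0.001] F [-1.  -4.3  1.1] w 0.0128 gf 79.1 j [-0.57 -0.06  1.76  0.36  1.68  1.  ]
```

```bash
python3 -m pendant '[[-0.105,0,0,0,0.68,1.55,0],[-0.209,0,0,0,1.5,3.05,0],[-0.314,0,0,0,2.5,4.45,0],[-0.419,0,0,0,3.6,5.75,0],[-0.524,0,0,0,4.85,6.9,0]]' 100 | sed -n 2,4p;  python3 -c "
from h import *
st()"
```

```text
tool_pos: [0.4156, -0.012, 0.2125]
eef_rot: [0.048, 0.999, -0.001, 0.002]
ft_force: [-0.8, -0.9, -1.0]
t 27.0 p [ 0.4156 -0.012   0.2125] z [ 0.004 -0.097 -0.995] x [ 1.    -0.001  0.004] F [-0.8 -0.9 -1. ] w 0.0123 gf 97.8 j [-0.09 -0.22  1.7  -0.1   1.65  1.47]
```

```bash
python3 -m pendant '[[-0.105,0,0,0,1.35,0.95,0],[-0.209,0,0,0,2.8,1.85,0],[-0.314,0,0,0,4.35,2.55,0],[-0.419,0,0,0,6,3.1,0],[-0.524,0,0,0,7.65,3.45,0]]' | sed -n 2,4p;  python3 -c "
from h import *
st()"
```

```text
tool_pos: [0.4156, 0.0657, 0.2475]
eef_rot: [0.305, 0.952, -0.0, 0.002]
ft_force: [-0.3, 0.1, 4.2]
t 27.5 p [0.4156 0.0657 0.2475] z [ 0.004 -0.58  -0.814] x [1.    0.001 0.005] F [-0.3  0.1  4.2] w 0.0126 gf 98.4 j [ 0.43 -0.04  1.59 -0.58  1.83  1.92]
```

```bash
python3 -m pendant '[[-0.1,0,0,0,1.65,0.15,0],[-0.2,0,0,0,3.35,0.2,0],[-0.2,0,0,0,3.35,0.2,0],[-0.2,0,0,0,3.35,0.2,0],[-0.2,0,0,0,3.35,0.2,0]]' | sed -n 2,4p;  python3 -c "
from h import *
st()
c=snap('top');s=snap('scene')
cv2.imwrite('pics/k2.png',np.hstack([cv2.resize(c['color'][200:290,210:300],(400,400),interpolation=2),cv2.resize(s['color'][180:300,220:340],(400,400),interpolation=2)])[:,:,::-1])"
```

```text
tool_pos: [0.4156, 0.0987, 0.2497]
eef_rot: [0.397, 0.918, -0.001, 0.002]
ft_force: [-0.2, 2.2, 11.9]
t 28.0 p [0.4156 0.0987 0.2497] z [ 0.003 -0.729 -0.685] x [1.    0.    0.004] F [-0.2  2.2 11.9] w 0.0124 gf 99.4 j [ 0.57  0.08  1.54 -0.72  1.93  2.03]
```

View pics/k2.png

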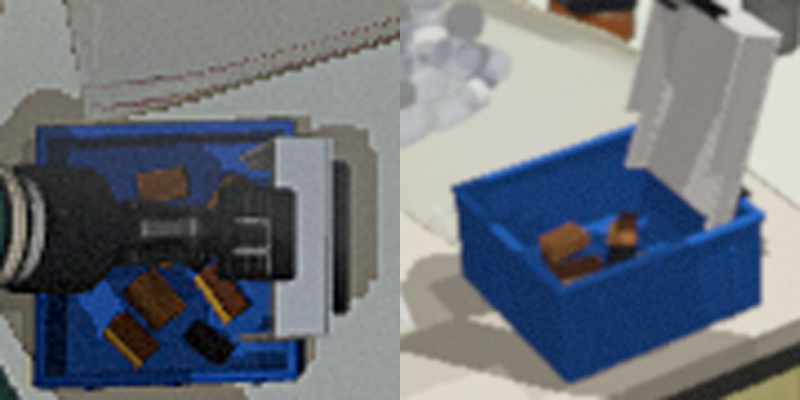

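```bash
python3 -m pendant '[[0,0,0,0,0,0.1,0],[0,0,0,0,0,0.1,0],[0,0,0,0,0,0.1,0],[0,0,0,0,0,0.1,0],[0,0,0,0,0,0.1,0]]' | sed -n 2,4p; python3 -m pendant '[[0,0,0,0,0,0,0],[0,0,0,0,0,0,0],[0.1,0,0,0,-1.7,-0.05,0],[0.2,0,0,0,-3.35,-0.2,0]]' | sed -n 2,4p; python3 -m pendant '[[0.105,0,0,0,-1.65,-0.35,0],[0.209,0,0,0,-3.25,-0.85,0],[0.314,0,0,0,-4.8,-1.55,0],[0.419,0,0,0,-6.25,-2.4,0],[0.524,0,0,0,-7.6,-3.4,0]]' | sed -n 2,4p; python3 -m pendant '[[0.105,0,0,0,-1.25,-1.1,0],[0.209,0,0,0,-2.4,-2.3,0],[0.314,0,0,0,-3.45,-3.7,0],[0.419,0,0,0,-4.3,-5.2,0],[0.524,0,0,0,-5,-6.7,0]]' | sed -n 2,4p;python3 -m pendant '[[0,0,0,0,0,0.7,0],[0,0,0,0,0,1.5,0],[0,0,0,0,-1,2.4,0],[0,0,0,0,-3,2.7,0],[0,0,0,0,-5,2.7,0]]' | sed -n 2,4p; python3 -c "
from h import *
st()
c=snap('top')
cv2.imwrite('pics/k3.png',cv2.resize(c['color'][180:300,190:360],None,fx=4.5,fy=4.5,interpolation=2)[:,:,::-1])"
```

```text
tool_pos: [0.4156, 0.0984, 0.2497]
eef_rot: [0.396, 0.918, -0.001, 0.001]
ft_force: [-0.7, 2.2, 7.1]
tool_pos: [0.4159, 0.0654, 0.2477]
eef_rot: [0.301, 0.953, 0.001, 0.002]
ft_force: [-0.2, -1.8, 1.2]
tool_pos: [0.4153, -0.012, 0.2128]
eef_rot: [0.044, 0.999, -0.0, 0.001]
ft_force: [0.2, -0.8, -1.3]
tool_pos: [0.4153, -0.0622, 0.1448]
eef_rot: [-0.216, 0.976, -0.001, 0.001]
ft_force: [-0.1, -0.0, -3.3]
tool_pos: [0.4166, -0.1122, 0.1753]
eef_rot: [-0.211, 0.977, 0.002, 0.002]
ft_force: [0.5, 0.1, -1.3]
t 30.5 p [ 0.4166 -0.1122  0.1753] z [ 0.003  0.413 -0.911] x [1.    0.003 0.005] F [ 0.5  0.1 -1.3] w 0.0125 gf 99.0 j [-0.65 -0.03  1.66  0.34  1.77  0.94]
```

View pics/k3.png

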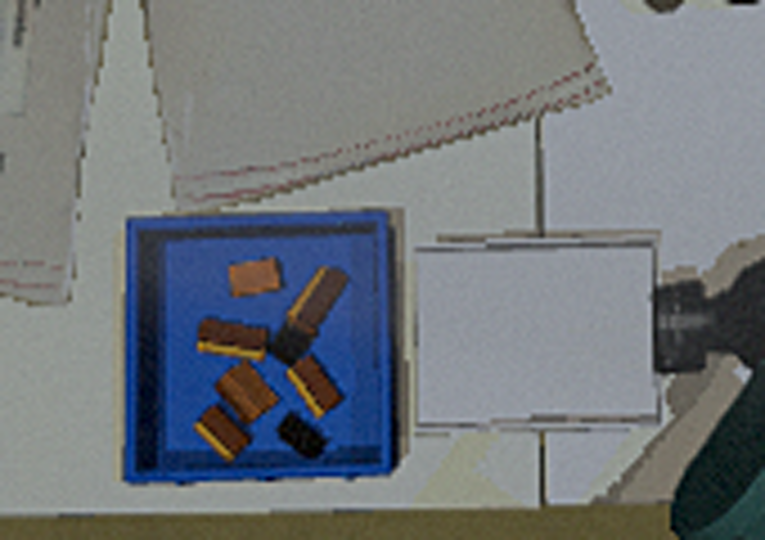

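```bash
python3 -c "
from h import *
c=snap('top'); im=c['color']; m=cv2.inRange(im,(0,0,0),(60,60,60))[170:275,355:450].copy()
q=max(cv2.findContours(m,cv2.RETR_EXTERNAL,cv2.CHAIN_APPROX_NONE)[0],key=cv2.contourArea); r=cv2.minAreaRect(q)
W=np.array([ray(c,b[0]+355,b[1]+170,.002)[:2] for b in cv2.boxPoints(r)]); print(W.round(3).tolist(),W.mean(0))"
python3 -m pendant '[[0,0,0.015,1,-3,0,0],[0,0,0.03,2.2,-6.5,0,0],[0,0,0.045,3.5,-10,0,0],[0,0,0.06,4.8,-13.5,0,0],[0,0,0.075,6,-17,0,0]]' | sed -n 2,2p;python3 -m pendant '[[0,0,0.015,1.2,-3.5,0,0],[0,0,0.03,2.4,-7,0,0],[0,0,0.04,3.6,-10.5,0,0],[0,0,0.047,4.8,-13.5,-1,0],[0,0,0.047,5.2,-14.9,-3,0]]' | sed -n 2,2p; python3 -c "
from h import *
st();delta(toolR(7,24.6),(.5285,-.4305,.0690))"
```

```text
[[0.611, -0.18], [0.607, -0.472], [0.353, -0.456], [0.358, -0.172]] [ 0.48213792 -0.32023137]
tool_pos: [0.4769, -0.2822, 0.1739]
tool_pos: [0.53, -0.4329, 0.1448]
t 31.6 p [ 0.53   -0.4329  0.1448] z [-0.046  0.408 -0.912] x [0.992 0.122 0.004] F [-0.   0.4 -1.7] w 0.0127 gf 99.1 j [-0.88  0.67  0.83  0.25  1.99  0.63]
turn [ 0.005  0.005 -0.001] shift cm [-0.15  0.24 -7.58]
```

```bash
python3 -m pendant '[[0,0,0,-0.1,0.2,-2,0],[0,0,0,-0.1,0.2,-4,0],[0,0,0,-0.1,0.2,-6,0],[0,0,0,-0.1,0.2,-7,0],[0,0,0,-0.1,0.2,-7.3,0]]' | sed -n 2,4p; python3 -m pendant '[[0,0,0,0,0,-0.2,0],[0,0,0,0,0,-0.3,0],[0,0,0,0,0,-0.3,0]]' | sed -n 2,4p; python3 -c "
from h import *
st()"
```

```text
tool_pos: [0.5269, -0.4275, 0.0685]
eef_rot: [-0.214, 0.975, 0.06, -0.014]
ft_force: [-0.3, 0.4, -1.3]
tool_pos: [0.5269, -0.4288, 0.0678]
eef_rot: [-0.213, 0.975, 0.06, -0.012]
ft_force: [0.1, 0.9, 0.9]
t 32.4 p [ 0.5269 -0.4288  0.0678] z [-0.049  0.414 -0.909] x [0.993 0.122 0.002] F [0.1 0.9 0.9] w 0.0126 gf 99.3 j [-0.88  0.7   0.94  0.24  1.86  0.6 ]
```

Contact with the mat; release, retract along the lean, and check.

```bash
python3 -m pendant '[[0,0,0,0,0,0,2],[0,0,0,0,0,0,4],[0,0,0,0,0,0,6],[0,0,0,0,0,0,8.5],[0,0,0,0,0,0,8.5]]' 40 | sed -n 2,5p; python3 -m pendant '[[0,0,0,0,0,0,8.5],[0,0,0,0.1,-1,2.2,8.5],[0,0,0,0.3,-2.5,5.5,8.5],[0,0,0,0.4,-4.2,9,8.5],[0,0,0,0.6,-6,13,8.5]]' | sed -n 2,5p; python3 -m pendant '[[0,0,0,-4,-1,3,8.5],[0,0,0,-8,-2,5,8.5],[0,0,0,-12,-2,6,8.5],[0,0,0,-16,-2,6,8.5],[0,0,0,-18,-2,6,8.5]]' | sed -n 2,5p; python3 -m pendant '[[0,0,0,0,0,0,8.5],[0,0,0,0,0,0,8.5],[0,0,0,0,0,0,8.5]]' | sed -n 1,3p;python3 -c "
from h import *
c=snap('top')
cv2.imwrite('pics/e1.png',cv2.resize(c['color'][140:300,170:470],None,fx=2.66,fy=2.66,interpolation=2)[:,:,::-1])"
```

```text
tool_pos: [0.5262, -0.4291, 0.0659]
eef_rot: [-0.213, 0.975, 0.059, -0.013]
ft_force: [0.3, 0.4, -0.3]
width: 0.0769
tool_pos: [0.532, -0.4889, 0.1964]
eef_rot: [-0.214, 0.975, 0.059, -0.014]
ft_force: [0.2, -1.4, -0.5]
width: 0.085
tool_pos: [0.3492, -0.5096, 0.2573]
eef_rot: [-0.212, 0.975, 0.058, -0.013]
ft_force: [0.3, -0.4, -0.3]
width: 0.085
clock: 34.2
tool_pos: [0.3533, -0.5088, 0.2556]
eef_rot: [-0.213, 0.975, 0.06, -0.013]
```

View pics/e1.png

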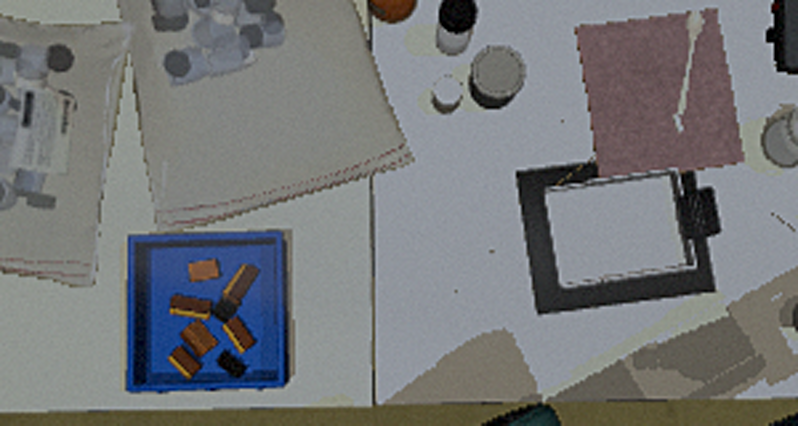

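The final picture shows all eight scraps in the bin (around pixel 210,320). The empty pan lies flat in the middle of its mat (around 615,230), and the tub and pot have not moved. I'm handing in.

```bash
python3 -c "
from bench import manip
print(manip.sign_off())"
```

```text
the job is handed in; nothing more can be done
None
```

The job is handed in: all eight scraps are in the bin, the emptied pan lies flat in the middle of its mat, and the tub and pot are where they started; no verdict was returned.

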